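# Pack a two-tier specimen carrier

### The arm

A 6-joint arm with a two-finger parallel gripper is mounted at the origin on a cart in front of the work surface, level with it; the furniture and walls round the work are solid. World frame = base frame: x ahead of the robot, y to its left, z up, the work surface at z = 0. Lengths are in mm, angles in rad, forces in N, time in s.
With the tool pointing down it reaches from about 275 to 750 mm from the base axis. Payload 10.2 kg.
Tool frame: the origin (TCP) lies where the fingers leave the gripper's body, on its centre line; the fingertips stand 73 mm ahead of it and the grasp point (between the pads) lies 54 mm ahead of it (ctrl.tip_extent is the z of the fingertips in the tool frame, in mm); z points along the fingers, y is the line along which they close (so a half turn about z gives the same grasp; the last joint's range is limited). The gripper opens to 85 mm and grips with 20 to 120 N. Pads are 22 mm wide; open, the fingers measure 114 mm over their backs; the gripper's body (76 mm by 85 mm) begins 54 mm behind the grasp point. The pads swing forward as they close: fully open they stand 13 mm farther back than shut.
Start: joints at [-1.438, 0.313, 1.498, -0, 1.331, -0.223], TCP at [182.866, -492.13, 303.894] pointing down, gripper open.
Joint ranges: [-2.94, 2.94], [-0.97, 2.17], [0.19, 2.56], [-1.23, 4.37], [0.02, 3.11], [-2.88, 2.88]. Speed limits (rad/s): [2.39, 2.39, 3.01, 3.14, 3.14, 3.14].

### API

Orientations are given as a unit quaternion [w, x, y, z].
In Python, from rig import readout, cams, order, ctrl gives the robot as it stands.
- The arm moves only by the shell command python3 -m handwheel [OPENING] [FORCE], which reads ROWS from standard input. ROWS is a JSON list of rows, 1 to 8 of them, each an object with the fields tx, ty, tz (the shift in units of 100 mm), wx, wy, wz (a rotation vector in units of 0.05 rad); a field left out counts as zero; each row is the pose to reach, as a shift and turn from the pose commanded when the command began, along the tool's axes at that moment; what a row does not reach only later rows make up. A row lasts 1/10 s, in which the tool goes at most 50 mm and 0.15 rad, less where a joint would pass 70% of its speed; a pose out of reach is approached as far as the arm can. OPENING is the opening from 0.0 (shut) to 1.0 (fully open), set as the command begins (- or left out keeps the last). The fingers move at their own pace and stop on an object; FORCE is the grip in N (left out, the last holds). Time passes only in rows, so rows that do not move let the fingers close. It prints the time, the measured TCP pose, the force, the opening and the grip force at its end. Input that does not fit is refused with a message, and nothing moves.
- readout.sense(): the state, without advancing time (a new reading comes with each control period).
- cams.capture(name): name is "scene" or "top"; returns (picture, depth): 384x512x3 uint8, red, green, blue; 384x512 float32, mm along the optical axis (not along the pixel's ray), 0 where there is no reading.
- cams.calibration(name): a dict with "fx", "fy", "cx", "cy" (pixels), "position" and "attitude" of the camera in the world. Camera axes: x right, y down, z forward; pixel columns grow to the right and rows downward; lengths in mm; the calibration is good to about 2 mm. A picture is of the moment at which its call begins. calibration takes no time and is no camera call.
- order.finish_job(): hands the job in; it is judged then, once.
Trained networks look in the newest picture that a camera, given by its name, has taken for a name from the list of things; names that differ only in an ending like _2 or _b are one class to them, and where a whole thing is asked for, a point or a joint stands for the part that bears it (a point fixed in the world has none). Each returns a list of dicts, best first, with "p" (0 to 1); they miss things now and then, are a little off and sometimes report something else, mostly with a low value. They report only what shows in the picture. A call takes as long as a camera call.
- cams.trace(target, camera): "pixels" (384x512 bool, what is visible of it) and "bbox" ([left, top, right, bottom] in pixels, round what is visible of it).
- cams.spot_point(target, camera): "uv" ([column, row] in pixels: a listed point, or the origin of a listed thing).
The state is a dict: "time_s": time; "joints": joint angles; "dq": joint speeds; "tau": joint torques, N m; "eef_pos": TCP position; "ee_rot": TCP orientation; "force": force on the tool from outside, world axes, zero at the start; "wrist_torque": the same for the moment, N m; "grip_width": opening from 0.0 (shut) to 1.0 (fully open); "grip_force": force on a finger pad.
Only numpy, scipy, OpenCV 4.12 (cv2) and the standard library are available. Lean on these libraries where they do the work, as an engineer would, in place of code of your own. Each camera call takes 0.05 s, during which the arm holds its last target. There are 200 camera calls.

### The job

Pack the two-tier specimen carrier for the collection round: stand the specimen jar in the wide socket and the small dropper bottle in the narrow socket of the base, then fit the empty lift-out tray level on the ledges of the corner posts above them, and only then stand one sample tube upright in each of the tray's two cups. Set everything down, do not drop it or knock it over, and leave the beaker where it stands.

Things in the scene. Friction and masses are not known exactly. Their poses are not given: they have to be found in the camera images.
- carrier: Grey two-tier carrier, fixed, 116 mm (x) by 146 mm (y), Origin: centre of its underside. Two white sockets, rim 27 mm up, floor 6 mm up: wide one at x 0, y +31 mm; narrow one at x 0, y -38 mm. Metal posts at the corners (|x| over 38, |y| over 57 mm), 100 mm high, have ledges for the tray 76 mm up; ends barred at 62 mm; long sides open above an 18 mm rim: close fingers along x here.
- tray: White loose tray, 105 (x) by 135 mm (y), 220 g, same after a half turn. Origin: centre of its underside. Rim 18 mm. Grey tube cups at x 0, y +-44 mm: inner radius 16 mm, rim 25 mm up, floor 4 mm up. Black bar handle mid-tray, 13 mm (x) by 46 mm (y), 42 to 56 mm up: close on it along x. On the ledges: 2.5 mm play between flared posts, its y along the carrier's y, origin 76 mm above the carrier's.
- jar: Squat specimen jar, 62 mm high, standing; body 47 mm across, screw lid 52 mm across from 50 to 62 mm height (grip the lid). 35 g. Origin: centre of its foot, z up. Belongs in the carrier's wide socket: inner radius 30 mm, 35 mm at the flared mouth.
- dropper_bottle: Small round brown dropper bottle, 66 mm high, standing; body 33 mm across, black cap 21 mm across from 58 to 66 mm height. 30 g. Origin: centre of its foot, z up. Belongs in the carrier's narrow socket: inner radius 22 mm, 27 mm at the flared mouth.
- tube_1: A slim screw-cap sample tube standing upright on its flat foot, 76 mm high; body 18 mm across, cap 20 mm across from 62 to 76 mm height (grip it at the cap). Origin: centre of its foot, z up. 14 g, easily tipped. The two tubes are interchangeable.
- tube_2: The other sample tube, same size as tube_1, same origin.
- beaker: A glass beaker, 54 mm across and 70 mm high, standing among the things; not part of the kit, stays where it is. Origin: centre of its foot.

How it is judged (in metres and radians):
On the way, in this order (a step that is already met when the one before it is completed fails the run):
1. The jar stands released in the wide socket and the dropper bottle in the narrow socket, the tray not yet over them (x of jar in the frame of carrier between -0.011 and 0.011 m and y of jar in the frame of carrier between 0.02 and 0.042 m and z of jar in the frame of carrier between 0 and 0.012 m and angle between each of jar, dropper_bottle's own z axis and vertical below 0.12 rad and x of dropper_bottle in the frame of carrier between -0.01 and 0.01 m and y of dropper_bottle in the frame of carrier between -0.048 and -0.028 m and z of dropper_bottle in the frame of carrier between 0 and 0.012 m and contact force between the fingers and jar below 0.05 N and linear speed of each of jar, dropper_bottle below 0.02 m/s and contact force between the fingers and dropper_bottle below 0.05 N and horizontal distance between tray and carrier above 0.1 m), for 0.2 s.
2. The empty tray lies released and level on the ledges, jar and bottle still in place under it (x of jar in the frame of carrier between -0.011 and 0.011 m and y of jar in the frame of carrier between 0.02 and 0.042 m and z of jar in the frame of carrier between 0 and 0.012 m and angle between each of jar, dropper_bottle's own z axis and vertical below 0.12 rad and x of dropper_bottle in the frame of carrier between -0.01 and 0.01 m and y of dropper_bottle in the frame of carrier between -0.048 and -0.028 m and z of dropper_bottle in the frame of carrier between 0 and 0.012 m and x of tray in the frame of carrier between -0.006 and 0.006 m and y of tray in the frame of carrier between -0.006 and 0.006 m and z of tray in the frame of carrier between 0.072 and 0.08 m and angle between tray's own z axis and vertical below 0.06 rad and angle between the y axis of tray and the y axis of carrier, either way round below 0.12 rad and contact force between the fingers and tray below 0.05 N and linear speed of tray below 0.02 m/s and distance between each of tube_1, tube_2 and tray above 0.1 m), for 0.2 s.
At the end, for the whole second after the job is handed in: The jar stands upright in the wide socket (within 11 mm) and the dropper bottle in the narrow socket (within 10 mm), the tray lies level on the four ledges above them (within 6 mm and 4 mm in height), and each cup of the tray holds one upright tube (within 12 mm); all is released and at rest (x of jar in the frame of carrier between -0.011 and 0.011 m and y of jar in the frame of carrier between 0.02 and 0.042 m and z of jar in the frame of carrier between 0 and 0.012 m and angle between each of jar, dropper_bottle's own z axis and vertical below 0.12 rad and x of dropper_bottle in the frame of carrier between -0.01 and 0.01 m and y of dropper_bottle in the frame of carrier between -0.048 and -0.028 m and z of dropper_bottle in the frame of carrier between 0 and 0.012 m and x of tray in the frame of carrier between -0.006 and 0.006 m and y of tray in the frame of carrier between -0.006 and 0.006 m and z of tray in the frame of carrier between 0.072 and 0.08 m and angle between tray's own z axis and vertical below 0.06 rad and angle between the y axis of tray and the y axis of carrier, either way round below 0.12 rad and ((x of tube_1 in the frame of tray between -0.012 and 0.012 m and y of tube_1 in the frame of tray between 0.032 and 0.056 m and z of tube_1 in the frame of tray between 0 and 0.01 m and angle between each of tube_1, tube_2's own z axis and vertical below 0.12 rad and x of tube_2 in the frame of tray between -0.012 and 0.012 m and y of tube_2 in the frame of tray between -0.056 and -0.032 m and z of tube_2 in the frame of tray between 0 and 0.01 m) or (x of tube_1 in the frame of tray between -0.012 and 0.012 m and y of tube_1 in the frame of tray between -0.056 and -0.032 m and z of tube_1 in the frame of tray between 0 and 0.01 m and angle between each of tube_1, tube_2's own z axis and vertical below 0.12 rad and x of tube_2 in the frame of tray between -0.012 and 0.012 m and y of tube_2 in the frame of tray between 0.032 and 0.056 m and z of tube_2 in the frame of tray between 0 and 0.01 m)) and contact force between the fingers and jar below 0.05 N and linear speed of each of jar, dropper_bottle, tray, tube_1, tube_2 below 0.02 m/s and contact force between the fingers and dropper_bottle below 0.05 N and contact force between the fingers and tray below 0.05 N and contact force between the fingers and tube_1 below 0.05 N and contact force between the fingers and tube_2 below 0.05 N); the robot touches nothing.
It fails at once if The beaker is pushed more than 30 mm or tipped (distance of beaker from where it was at the start of the episode above 0.03 m or angle between beaker's own z axis and vertical above 0.5 rad).
It fails at once if The jar, the dropper bottle or a tube is knocked over (angle between any of jar, dropper_bottle, tube_1, tube_2's own z axis and vertical above 0.8 rad).
It fails at once if The jar, the dropper bottle, the tray or a tube is dropped (falls free for more than about 25 mm) ((contact force between anything else and jar below 0.01 N and linear speed of jar above 0.7 m/s) or (contact force between anything else and dropper_bottle below 0.01 N and linear speed of dropper_bottle above 0.7 m/s) or (contact force between anything else and tray below 0.01 N and linear speed of tray above 0.7 m/s) or (contact force between anything else and tube_1 below 0.01 N and linear speed of tube_1 above 0.7 m/s) or (contact force between anything else and tube_2 below 0.01 N and linear speed of tube_2 above 0.7 m/s)).
It also fails if it takes over 126 s, if anything falls off the work surface, if the arm or the gripper's body presses on something with over 40 N, if the wrist force passes 120 N, or if a joint passes its speed limit or range.

## Working session

There is one attempt and no reset: what is moved stays moved. The work goes in short steps, Python scripts to look and compute and a shell command to move; the robot and the scene stay as the last step left them, time stands still between calls to the robot, and variables do not carry over. Pictures are saved under pics/ and viewed, at most 14 in all, crops included, and the job is handed in when it is done.

```bash
mkdir -p pics; ls
cat > h.py <<'E'
import numpy as np, cv2
from rig import readout, cams, order, ctrl
from scipy.spatial.transform import Rotation as R
def cal(n):
    c=cams.calibration(n); a=np.array(c["attitude"],float)
    M=a if a.shape==(3,3) else R.from_quat(a[[1,2,3,0]]).as_matrix()
    return c,np.array(c["position"],float),M
def cloud(n,depth):
    c,p,M=cal(n); v,u=np.mgrid[:384,:512]
    P=np.stack([(u-c["cx"])/c["fx"]*depth,(v-c["cy"])/c["fy"]*depth,depth],-1)
    W=P@M.T+p; W[depth<=0]=np.nan; return W
def save(n,im): cv2.imwrite("pics/"+n,im[...,::-1])
E
python3 - <<'E'
from h import *
for n in("scene","top"):
    print(cams.calibration(n)); im,d=cams.capture(n); save(n+"0.png",im); W=cloud(n,d); np.save(n+".npy",W)
    for t in["carrier","tray","jar","dropper_bottle","tube_1","beaker"]:
        for r in cams.trace(t,n)[:3]:
            m=r["pixels"]; Q=W[m]; Q=Q[~np.isnan(Q[:,0])]
            if len(Q): print(n,t,round(r["p"],2),r["bbox"],np.percentile(Q,[2,50,98],axis=0).round().tolist())
s=readout.sense();print(s["eef_pos"],s["ee_rot"],s["time_s"],ctrl.tip_extent)
E
```

```text
pics
{'fx': 432.05210736963807, 'fy': 432.05210736963807, 'cx': 251.1344781498765, 'cy': 191.61353749100192, 'position': array([ 116.75215753, -894.00338215,  500.68964286]), 'attitude': array([-0.47296403,  0.8431734 , -0.21882303,  0.13221239])}
scene tray 0.62 [179.5, 162.1, 235.3, 208.8] [[400.0, -198.0, -0.0], [456.0, -119.0, 6.0], [525.0, -43.0, 53.0]]
scene jar 0.57 [325.8, 182.5, 345.8, 221.0] [[589.0, -370.0, -0.0], [627.0, -350.0, 44.0], [652.0, -315.0, 62.0]]
scene dropper_bottle 0.77 [275.0, 182.0, 291.6, 211.8] [[537.0, -286.0, 4.0], [546.0, -280.0, 46.0], [562.0, -265.0, 65.0]]
scene dropper_bottle 0.72 [179.9, 163.4, 233.7, 207.8] [[402.0, -198.0, -0.0], [456.0, -117.0, 6.0], [528.0, -41.0, 53.0]]
scene tube_1 0.85 [232.1, 187.4, 244.8, 228.2] [[441.0, -279.0, 1.0], [447.0, -276.0, 44.0], [457.0, -265.0, 75.0]]
scene tube_1 0.83 [208.0, 221.4, 223.7, 263.8] [[354.0, -367.0, -2.0], [361.0, -363.0, 43.0], [390.0, -320.0, 75.0]]
scene beaker 0.84 [173.3, 193.9, 201.1, 239.0] [[333.0, -277.0, 2.0], [353.0, -267.0, 46.0], [380.0, -227.0, 69.0]]
{'fx': 376.64412592255513, 'f
[... 767 characters left out ...]
5.0]]
top jar 0.43 [168.0, 177.3, 237.2, 248.8] [[388.0, -182.0, 1.0], [455.0, -115.0, 5.0], [520.0, -46.0, 56.0]]
top dropper_bottle 0.57 [260.2, 158.8, 273.0, 178.4] [[537.0, -280.0, 8.0], [547.0, -264.0, 53.0], [563.0, -250.0, 68.0]]
top tube_1 0.63 [263.0, 207.9, 272.9, 216.0] [[441.0, -274.0, 66.0], [451.0, -265.0, 76.0], [460.0, -257.0, 78.0]]
top tube_1 0.45 [303.2, 244.7, 313.7, 255.5] [[357.0, -359.0, 17.0], [365.0, -349.0, 75.0], [373.0, -343.0, 79.0]]
top beaker 0.96 [250.6, 244.6, 274.1, 272.5] [[332.0, -271.0, 26.0], [354.0, -247.0, 31.0], [380.0, -224.0, 72.0]]
[ 182.86789425 -492.12338617  303.88718503] [-2.85585198e-06  9.84218395e-01  1.76958050e-01 -1.65763618e-06] 0.7 72.6
```

Run:
```python
from h import *
im=cv2.imread("pics/top0.png"); cv2.imwrite("pics/topc.png",cv2.resize(im[100:290,150:400],None,fx=3,fy=3,interpolation=cv2.INTER_CUBIC))
W={n:np.load(n+".npy") for n in("scene","top")}
def pts(c,r,z0,z1,n):
    Q=W[n].reshape(-1,3); Q=Q[~np.isnan(Q[:,0])]
    return Q[(np.hypot(*(Q[:,:2]-c).T)<r)&(Q[:,2]>z0)&(Q[:,2]<z1)]
for n in W:
  for nm,c,z0,z1,r in[("jar",(629,-327),56,68,40),("bottle",(549,-266),60,70,25),("tube1",(451,-265),72,80,20),("tube2",(365,-351),72,80,20),("handle",(455,-115),48,60,40),("beaker",(354,-247),65,75,40)]:
    q=pts(c,r,z0,z1,n)
    if len(q): (cc,rr)=cv2.minEnclosingCircle(q[:,:2].astype(np.float32)); print(n,nm,len(q),np.median(q[:,2]).round(1),np.round(cc,1),round(rr,1),q.mean(0).round(1),cv2.minAreaRect(q[:,:2].astype(np.float32)))
  q=pts((500,-400),130,88,105,n); print(n,"posts",len(q),cv2.minAreaRect(q[:,:2].astype(np.float32)),np.median(q[:,2]))
  q=pts((500,-400),80,23,33,n); 
  q=pts((455,-115),110,14,30,n); print(n,"tray",len(q),cv2.minAreaRect(q[:,:2].astype(np.float32)))
```

```text
scene jar 180 60.5 [ 630.8 -331.7] 26.4 [ 635.4 -337.4   60.3] ((635.5755004882812, -334.95062255859375), (49.90993881225586, 36.10268783569336), 62.736480712890625)
scene bottle 56 63.9 [ 551.5 -270.4] 10.5 [ 550.6 -271.8   63.6] ((551.8328857421875, -271.1334533691406), (19.91444206237793, 18.352115631103516), 8.827767372131348)
scene tube1 49 73.8 [ 449.3 -270.5] 10.2 [ 449.2 -270.4   73.8] ((449.2210693359375, -270.05908203125), (18.673519134521484, 17.26617431640625), 61.51752853393555)
scene tube2 73 74.1 [ 362.1 -357.2] 10.8 [ 363.3 -357.7   73.9] ((363.8876037597656, -356.6163330078125), (20.018646240234375, 18.134923934936523), 85.80423736572266)
scene handle 69 53.2 [ 453.  -120.8] 23.7 [ 452.4 -124.2   52.8] ((453.977294921875, -121.53177642822266), (46.670494079589844, 12.764793395996094), 54.612083435058594)
scene beaker 133 67.7 [ 356.  -251.4] 28.7 [ 357.2 -248.4   67.4] ((357.66534423828125, -252.05255126953125), (52.47410202026367, 53.23041534423828), 17.344894409179688)
scene posts 381 ((500.2523193359375, -400.66961669921875), (159.17654418945312, 126.8542327880859
[... 691 characters left out ...]
364.5 -352.4   75.8] ((364.006591796875, -351.878662109375), (18.037263870239258, 18.229997634887695), 42.26737594604492)
top handle 117 55.4 [ 455.5 -115.6] 22.4 [ 455.1 -115.7   55.3] ((455.12469482421875, -115.38096618652344), (44.82521438598633, 12.900069236755371), 55.19408416748047)
top beaker 126 69.3 [ 356.  -246.5] 28.5 [ 354.7 -247.1   69.2] ((356.6915283203125, -246.9698028564453), (51.6049690246582, 53.20952224731445), 42.92017364501953)
top posts 303 ((500.9747619628906, -396.759765625), (157.70538330078125, 126.97054290771484), 60.333492279052734) 96.55261809678223
top tray 426 ((455.0169982910156, -115.25846099853516), (135.2976837158203, 105.05477905273438), 55.7263069152832)
```

View pics/topc.png

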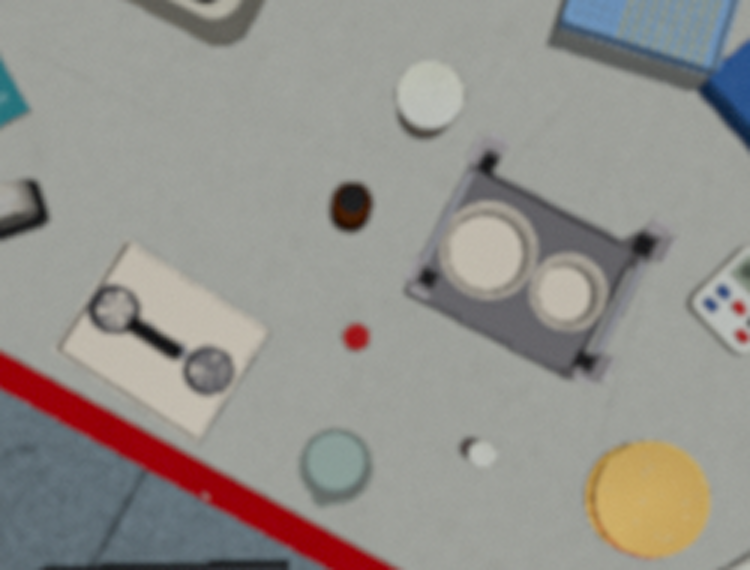

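View pics/scene0.png

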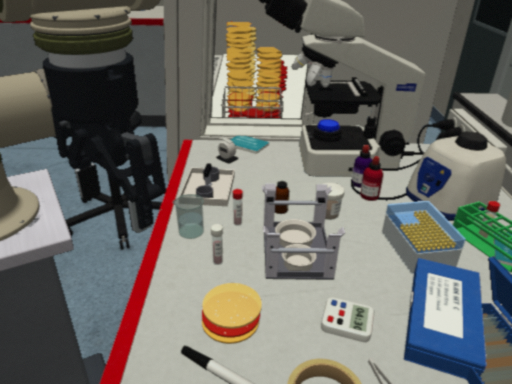

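The top crop shows the jar at (430,95), bottle (350,207), red tube (356,337), white tube (480,452), beaker (336,463), the tray at left and the carrier with its wide socket at (488,250). The scene view agrees with this, apart from about 5 mm between the two cameras in y. I'll settle that offset against the gripper itself.

```bash
cat >> h.py <<'E'
def go(x,y,z,yaw):
    "print row (tool axes) to TCP pose, tool down, finger-closing line (tool y) at yaw deg"
    s=readout.sense(); q=np.array(s["ee_rot"]); A=R.from_quat(q[[1,2,3,0]])
    c,n=np.cos(np.radians(yaw)),np.sin(np.radians(yaw))
    T=R.from_matrix(np.array([[-n,c,0],[c,n,0],[0,0,-1]]).T)
    if np.linalg.det(T.as_matrix())<0: raise 1
    d=A.inv().apply(np.array([x,y,z])-s["eef_pos"]); r=(A.inv()*T).as_rotvec()
    print("row",d.round(1).tolist(),r.round(3).tolist(),"joints",np.round(s["joints"],2).tolist())
E
python3 - <<'E'
from h import *
go(630.5,-329,230,-29.7)
A=R.from_quat(readout.sense()["ee_rot"][[1,2,3,0]]).as_matrix();print(A.round(3))
E
```

```text
row [476.4, 3.0, 73.9] [-0.0, -0.0, -0.697] joints [-1.44, 0.31, 1.5, -0.0, 1.33, -0.22]
[[ 0.937  0.348 -0.   ]
 [ 0.348 -0.937  0.   ]
 [-0.    -0.    -1.   ]]
```

The manual's scale: shifts go in units of 100 mm and turns go in units of 0.05 rad. Converting my numbers, 476 mm is 4.76, 74 mm is 0.74, -0.697 rad is -13.94.

```bash
echo '[{"tx":4.76, "ty":0.03, "tz":0.74, "wz":-13.94}, {"tx":4.76, "ty":0.03, "tz":0.74, "wz":-13.94}, {"tx":4.76, "ty":0.03, "tz":0.74, "wz":-13.94}, {"tx":4.76, "ty":0.03, "tz":0.74, "wz":-13.94}, {"tx":4.76, "ty":0.03, "tz":0.74, "wz":-13.94}, {"tx":4.76, "ty":0.03, "tz":0.74, "wz":-13.94}, {"tx":4.76, "ty":0.03, "tz":0.74, "wz":-13.94}, {"tx":4.76, "ty":0.03, "tz":0.74, "wz":-13.94}]' | python3 -m handwheel 1.0
python3 - <<'E'
from h import *
go(630.5,-329,230,-29.7)
E
```

```text
time_s: 1.5
eef_pos: [556.1, -355.7, 242.2]
ee_rot: [0.0, 0.865, 0.502, -0.0]
force: [-0.5, -0.6, 0.7]
grip_width: 1.005
grip_force: 0.0
row [60.1, 51.5, 12.2] [0.0, 0.0, 0.0] joints [-0.75, 0.66, 1.12, -0.0, 1.36, -0.23]
```

Scaled: 60 mm is 0.6, 51.5 mm is 0.515.

```bash
echo '[{"tx":0.6, "ty":0.515, "tz":0.12}, {"tx":0.6, "ty":0.515, "tz":0.12}, {"tx":0.6, "ty":0.515, "tz":0.12}, {"tx":0.6, "ty":0.515, "tz":0.12}]' | python3 -m handwheel 1.0
python3 - <<'E'
from h import *
s=readout.sense(); e=s["eef_pos"]; print(e)
for n in("scene","top"):
    im,d=cams.capture(n); save(n+"1.png",im); W=cloud(n,d).reshape(-1,3); W=W[~np.isnan(W[:,0])]
    A=R.from_quat(s["ee_rot"][[1,2,3,0]]); P=A.inv().apply(W-e)
    for a,b in((-60,-5),(5,35),(35,73),(60,76)):
        q=P[(abs(P[:,0])<80)&(abs(P[:,1])<80)&(P[:,2]>a)&(P[:,2]<b)]
        if len(q): print(n,a,b,len(q),np.percentile(q,[2,50,98],axis=0).round(1).tolist())
    q=P[(abs(P[:,0])<40)&(abs(P[:,1])<80)&(P[:,2]<85)]; 
    for lo,hi in((-70,-30),(30,70)):
        f=q[(q[:,1]>lo)&(q[:,1]<hi)&(q[:,2]>20)]
        if len(f): print(n,"finger",lo,len(f),np.percentile(f,[2,50,98],axis=0).round(1).tolist())
E
```

```text
time_s: 1.9
eef_pos: [628.7, -330.0, 229.9]
ee_rot: [-0.0, 0.864, 0.503, -0.0]
force: [-0.5, -0.7, 0.7]
grip_width: 0.998
grip_force: 0.0
[ 628.71416693 -329.98902467  229.86141895]
scene -60 -5 1852 [[-35.9, -67.8, -58.6], [-11.8, -2.5, -30.8], [9.6, 68.4, -5.8]]
scene 5 35 446 [[-14.7, -71.0, 5.6], [-10.1, 38.3, 13.3], [9.0, 71.7, 34.1]]
scene 35 73 208 [[-13.8, -54.5, 35.3], [-8.7, 44.3, 45.9], [8.4, 57.2, 59.4]]
scene 60 76 4 [[-8.5, -42.5, 60.0], [-4.1, 2.0, 60.1], [3.4, 45.4, 60.4]]
scene finger -70 158 [[-13.7, -54.6, 21.3], [-9.2, -47.5, 38.7], [2.7, -41.1, 59.3]]
scene finger 30 191 [[-13.6, 44.2, 20.8], [-8.1, 47.4, 38.3], [8.9, 57.8, 58.1]]
top -60 -5 2 [[-26.4, -24.9, -59.6], [-25.7, -24.4, -59.1], [-25.0, -23.9, -58.6]]
```

View pics/scene1.png

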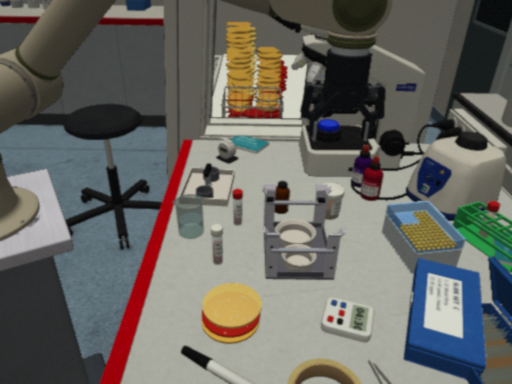

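```bash
echo '[{"tx":0.017, "ty":0.012, "tz":0.4}, {"tx":0.017, "ty":0.012, "tz":0.8}, {"tx":0.017, "ty":0.012, "tz":1.1}, {"tx":0.017, "ty":0.012, "tz":1.24}, {"tx":0.017, "ty":0.012, "tz":1.24}, {"tx":0.017, "ty":0.012, "tz":1.24}]' | python3 -m handwheel 1.0
echo '[{}, {}, {}, {}, {}, {}, {}, {}]' | python3 -m handwheel 0.0 25
python3 - <<'E'
from h import *
from scipy.optimize import least_squares as ls
W=np.load("top.npy").reshape(-1,3); W=W[~np.isnan(W[:,0])]
for sgn,yy,ri,ro in((1,31,30,36),(1,-38,22,28)):
    y=np.array([np.cos(np.radians(60.35)),np.sin(np.radians(60.35))]); c=np.array([501,-396.8])+yy*y
    q=W[(np.hypot(*(W[:,:2]-c).T)<ro+6)&(W[:,2]>22)&(W[:,2]<32)]
    f=ls(lambda p:np.hypot(q[:,0]-p[0],q[:,1]-p[1])-p[2],[*c,ro],loss="soft_l1"); print(len(q),c.round(1),f.x.round(1),np.median(q[:,2]))
E
```

```text
time_s: 2.6
eef_pos: [630.8, -330.1, 108.5]
ee_rot: [0.001, 0.865, 0.502, 0.001]
force: [0.4, 0.7, 0.4]
grip_width: 1.002
grip_force: 0.0
time_s: 3.4
eef_pos: [630.9, -329.5, 107.9]
ee_rot: [0.001, 0.865, 0.502, 0.0]
force: [-2.0, 1.1, 6.3]
grip_width: 0.596
grip_force: 25.6
230 [ 516.3 -369.9] [ 516.3 -369.7   34.7] 25.413928689635952
187 [ 482.2 -429.8] [ 482.3 -429.6   26.7] 25.453001153828836
```

Scaled: -117 mm is -1.17, -70 mm is -0.7.

```bash
echo '[{"tz":-0.3}, {"tz":-0.7}, {"tz":-1.17}, {"tz":-1.17}, {"tz":-1.17}, {"tz":-1.17}]' | python3 -m handwheel
python3 - <<'E'
from h import *
go(515.9,-371.8,225,-29.6)
E
```

```text
time_s: 4.0
eef_pos: [630.2, -329.0, 221.8]
ee_rot: [-0.001, 0.865, 0.502, -0.001]
force: [-0.1, -0.0, -1.1]
grip_width: 0.597
grip_force: 26.3
row [-93.8, -78.2, -3.0] [-0.003, -0.0, -0.001] joints [-0.65, 0.8, 0.93, 0.0, 1.41, -0.13]
```

```bash
echo '[{"tx":-0.94, "ty":-0.78}, {"tx":-0.94, "ty":-0.78}, {"tx":-0.94, "ty":-0.78}, {"tx":-0.94, "ty":-0.78}, {"tx":-0.94, "ty":-0.78}, {"tx":-0.94, "ty":-0.78}]' | python3 -m handwheel
python3 - <<'E'
from h import *
go(515.9,-371.8,125,-29.6)
E
```

```text
time_s: 4.6
eef_pos: [517.0, -371.7, 222.7]
ee_rot: [-0.001, 0.864, 0.503, -0.0]
force: [-0.5, 0.1, -0.9]
grip_width: 0.601
grip_force: 26.5
row [-0.7, -0.9, 97.7] [-0.001, -0.001, -0.0] joints [-0.81, 0.63, 1.24, 0.0, 1.28, -0.29]
```

Scaled: 95 mm is 0.95, 105 mm is 1.05.

```bash
echo '[{"tx":-0.007, "ty":-0.009, "tz":0.4}, {"tx":-0.007, "ty":-0.009, "tz":0.75}, {"tx":-0.007, "ty":-0.009, "tz":0.95}, {"tx":-0.007, "ty":-0.009, "tz":1.02}, {"tx":-0.007, "ty":-0.009, "tz":1.05}, {"tx":-0.007, "ty":-0.009, "tz":1.05}, {"tx":-0.007, "ty":-0.009, "tz":1.05}]' | python3 -m handwheel
```

```text
time_s: 5.3
eef_pos: [515.7, -372.7, 119.7]
ee_rot: [0.001, 0.865, 0.503, 0.0]
force: [-0.5, 0.7, -0.9]
grip_width: 0.598
grip_force: 26.5
```

```bash
echo '[{"tz":0.02}, {"tz":0.03}, {"tz":0.03}]' | python3 -m handwheel
```

```text
time_s: 5.6
eef_pos: [515.1, -372.5, 115.5]
ee_rot: [0.0, 0.865, 0.502, 0.0]
force: [0.3, 0.0, 0.7]
grip_width: 0.601
grip_force: 26.5
```

Nearly seated (about 1.5 mm); down to contact, release and rise.

Scaled: 1.5 mm is 0.015, 0.8 mm is 0.008.

```bash
echo '[{"tx":0.008, "tz":0.015}, {"tx":0.008, "tz":0.015}]' | python3 -m handwheel
echo '[{}, {}, {}, {}, {}]' | python3 -m handwheel 1.0
echo '[{"tz":-0.3}, {"tz":-0.7}, {"tz":-1.1}, {"tz":-1.1}, {"tz":-1.1}]' | python3 -m handwheel
python3 - <<'E'
from h import *
go(552.2,-268,220,-29.6)
E
```

```text
time_s: 5.8
eef_pos: [515.6, -372.0, 114.5]
ee_rot: [0.0, 0.865, 0.502, -0.0]
force: [-1.7, -0.6, 3.8]
grip_width: 0.598
grip_force: 26.7
time_s: 6.3
eef_pos: [515.5, -371.8, 113.9]
ee_rot: [-0.0, 0.865, 0.502, 0.0]
force: [-0.4, 0.2, -0.1]
grip_width: 1.003
grip_force: 0.0
time_s: 6.8
eef_pos: [515.6, -371.8, 224.4]
ee_rot: [0.001, 0.865, 0.502, 0.0]
force: [-0.3, -0.0, -1.2]
grip_width: 1.001
grip_force: 0.0
row [108.3, -19.6, 4.3] [0.001, 0.0, -0.001] joints [-0.81, 0.62, 1.24, 0.0, 1.28, -0.29]
```

```bash
echo '[{"tx":1.08, "ty":-0.195}, {"tx":1.08, "ty":-0.195}, {"tx":1.08, "ty":-0.195}, {"tx":1.08, "ty":-0.195}, {"tx":1.08, "ty":-0.195}, {"tx":1.08, "ty":-0.195}]' | python3 -m handwheel
python3 - <<'E'
from h import *
go(552.2,-268,103,-29.6)
E
```

```text
time_s: 7.4
eef_pos: [551.5, -269.7, 223.4]
ee_rot: [-0.0, 0.865, 0.502, -0.0]
force: [-0.0, 0.1, 0.8]
grip_width: 1.001
grip_force: 0.0
row [1.9, -0.1, 120.4] [-0.001, 0.0, -0.003] joints [-0.65, 0.57, 1.32, -0.0, 1.25, -0.13]
```

```bash
echo '[{"tx":0.015, "tz":0.4}, {"tx":0.015, "tz":0.8}, {"tx":0.015, "tz":1.1}, {"tx":0.015, "tz":1.2}, {"tx":0.015, "tz":1.2}, {"tx":0.015, "tz":1.2}]' | python3 -m handwheel
echo '[{}, {}, {}, {}, {}, {}, {}, {}]' | python3 -m handwheel 0.0 25
echo '[{"tz":-0.3}, {"tz":-0.7}, {"tz":-1.1}, {"tz":-1.2}, {"tz":-1.2}, {"tz":-1.2}]' | python3 -m handwheel
python3 - <<'E'
from h import *
go(481.8,-431.7,225,-29.6)
im,d=cams.capture("scene"); save("scene2.png",cv2.resize(im[120:300,140:400],None,fx=3,fy=3))
E
```

```text
time_s: 8.0
eef_pos: [553.2, -267.9, 105.5]
ee_rot: [0.001, 0.865, 0.502, 0.0]
force: [-0.2, -0.4, -0.2]
grip_width: 0.999
grip_force: 0.0
time_s: 8.8
eef_pos: [553.0, -267.1, 104.6]
ee_rot: [0.0, 0.865, 0.502, 0.0]
force: [-2.0, 0.6, 6.1]
grip_width: 0.371
grip_force: 24.9
time_s: 9.4
eef_pos: [552.4, -266.7, 222.3]
ee_rot: [-0.001, 0.865, 0.502, -0.0]
force: [-0.2, 0.3, 0.4]
grip_width: 0.371
grip_force: 25.1
row [-178.3, 20.4, -2.9] [-0.003, -0.0, -0.001] joints [-0.64, 0.58, 1.32, 0.0, 1.25, -0.12]
```

View pics/scene2.png

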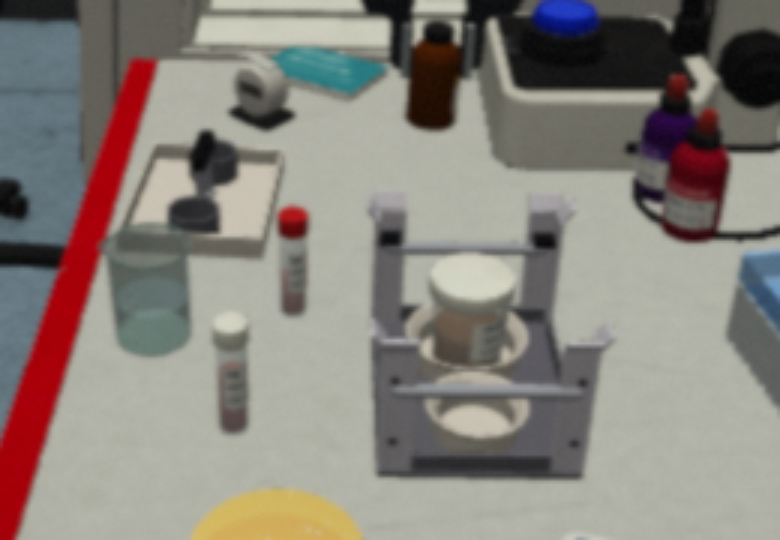

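Jar stands upright in the wide socket (470,310 in the crop), and the bottle hangs straight in the fingers (435,75).

Scaled: -2 mm is -0.02, -178 mm is -1.78.

```bash
echo '[{"tx":-1.78, "ty":0.205, "tz":-0.02}, {"tx":-1.78, "ty":0.205, "tz":-0.02}, {"tx":-1.78, "ty":0.205, "tz":-0.02}, {"tx":-1.78, "ty":0.205, "tz":-0.02}, {"tx":-1.78, "ty":0.205, "tz":-0.02}, {"tx":-1.78, "ty":0.205, "tz":-0.02}, {"tx":-1.78, "ty":0.205, "tz":-0.02}]' | python3 -m handwheel
python3 - <<'E'
from h import *
go(481.8,-431.7,110.6,-29.6)
E
```

```text
time_s: 10.15
eef_pos: [482.9, -430.7, 225.0]
ee_rot: [-0.001, 0.864, 0.503, 0.0]
force: [0.4, 1.1, -0.2]
grip_width: 0.368
grip_force: 25.1
row [-1.6, -0.3, 114.4] [-0.002, -0.001, -0.0] joints [-0.91, 0.65, 1.2, 0.0, 1.3, -0.39]
```

```bash
echo '[{"tx":-0.013, "ty":-0.002, "tz":0.4}, {"tx":-0.013, "ty":-0.002, "tz":0.75}, {"tx":-0.013, "ty":-0.002, "tz":0.95}, {"tx":-0.013, "ty":-0.002, "tz":1.04}, {"tx":-0.013, "ty":-0.002, "tz":1.1}, {"tx":-0.013, "ty":-0.002, "tz":1.1}, {"tx":-0.013, "ty":-0.002, "tz":1.11}, {"tx":-0.013, "ty":-0.002, "tz":1.11}]' | python3 -m handwheel
```

```text
time_s: 10.95
eef_pos: [481.9, -433.0, 115.9]
ee_rot: [0.001, 0.865, 0.502, 0.0]
force: [0.4, -0.9, -1.5]
grip_width: 0.369
grip_force: 25.1
```

```bash
echo '[{"tx":0.008, "ty":-0.003, "tz":0.025}, {"tx":0.008, "ty":-0.003, "tz":0.04}, {"tx":0.008, "ty":-0.003, "tz":0.04}, {"tx":0.008, "ty":-0.003, "tz":0.045}]' | python3 -m handwheel
```

```text
time_s: 11.35
eef_pos: [481.8, -432.2, 111.1]
ee_rot: [0.0, 0.865, 0.502, -0.0]
force: [-1.7, 2.2, 7.4]
grip_width: 0.375
grip_force: 25.8
```

Scaled: -110 mm is -1.1, -70 mm is -0.7.

```bash
echo '[{}, {}, {}, {}, {}]' | python3 -m handwheel 1.0
echo '[{"tz":-0.3}, {"tz":-0.7}, {"tz":-1.1}, {"tz":-1.1}, {"tz":-1.1}]' | python3 -m handwheel
python3 - <<'E'
from h import *
go(455,-117.5,220,-34.1)
E
```

```text
time_s: 11.85
eef_pos: [481.8, -432.0, 110.4]
ee_rot: [-0.0, 0.865, 0.502, 0.0]
force: [-0.1, -0.7, 0.0]
grip_width: 1.003
grip_force: 0.0
time_s: 12.35
eef_pos: [481.8, -432.0, 220.9]
ee_rot: [0.001, 0.865, 0.502, 0.0]
force: [-0.2, 0.2, -1.9]
grip_width: 1.001
grip_force: 0.0
row [260.0, -179.0, 0.6] [0.001, 0.0, 0.077] joints [-0.91, 0.65, 1.2, 0.0, 1.29, -0.39]
```

```bash
echo '[{"tx":2.6, "ty":-1.79, "wz":1.54}, {"tx":2.6, "ty":-1.79, "wz":1.54}, {"tx":2.6, "ty":-1.79, "wz":1.54}, {"tx":2.6, "ty":-1.79, "wz":1.54}, {"tx":2.6, "ty":-1.79, "wz":1.54}, {"tx":2.6, "ty":-1.79, "wz":1.54}, {"tx":2.6, "ty":-1.79, "wz":1.54}, {"tx":2.6, "ty":-1.79, "wz":1.54}]' | python3 -m handwheel
python3 - <<'E'
from h import *
go(455,-117.5,102,-34.1)
im,d=cams.capture("scene"); W=cloud("scene",d).reshape(-1,3)+[0,2.7,1]
y=np.array([.495,.869]);x=np.array([.869,-.495])
for yy in(31,-38):
    c=np.array([500.6,-398.7])+yy*y; q=W[(np.hypot(*(W[:,:2]-c).T)<32)&(W[:,2]>62)&(W[:,2]<75)]
    cc,rr=cv2.minEnclosingCircle(q[:,:2].astype(np.float32)); print(len(q),np.round([(cc-c)@x,(cc-c)@y,rr,np.percentile(q[:,2],90)],1))
save("scene3.png",cv2.resize(im[120:300,140:400],None,fx=3,fy=3))
E
```

```text
time_s: 13.15
eef_pos: [454.6, -115.6, 219.6]
ee_rot: [-0.001, 0.883, 0.47, -0.001]
force: [0.4, -0.5, 0.2]
grip_width: 0.999
grip_force: 0.0
row [-1.3, 1.7, 117.6] [-0.002, 0.0, 0.003] joints [-0.5, 0.28, 1.78, 0.0, 1.09, 0.09]
419 [-0.2 -0.1 26.7 69.1]
123 [  1.4 -11.7  19.9  72.7]
```

View pics/scene3.png

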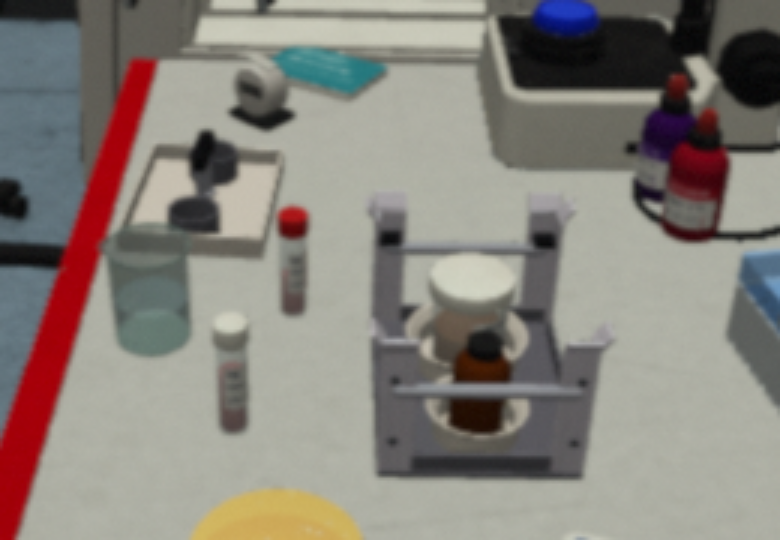

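Jar (470,310) and bottle (478,385) both stand upright in their sockets. Next is the tray handle.

```bash
echo '[{"tx":-0.013, "ty":0.01, "tz":0.4}, {"tx":-0.013, "ty":0.01, "tz":0.8}, {"tx":-0.013, "ty":0.01, "tz":1.05}, {"tx":-0.013, "ty":0.01, "tz":1.16}, {"tx":-0.013, "ty":0.01, "tz":1.16}, {"tx":-0.013, "ty":0.01, "tz":1.16}]' | python3 -m handwheel 1.0
echo '[{}, {}, {}, {}, {}, {}, {}, {}]' | python3 -m handwheel 0.0 70
echo '[{}, {}, {}, {}]' | python3 -m handwheel
echo '[{"tz":-0.2}, {"tz":-0.5}, {"tz":-0.9}, {"tz":-1.3}, {"tz":-1.3}, {"tz":-1.3}]' | python3 -m handwheel
python3 - <<'E'
from h import *
go(500.6,-398.7,232,-29.6)
im,d=cams.capture("scene"); save("scene4.png",cv2.resize(im[60:240,140:400],None,fx=3,fy=3))
W=cloud("scene",d).reshape(-1,3)+[0,2.7,1]; s=readout.sense();P=R.from_quat(s["ee_rot"][[1,2,3,0]]).inv().apply(W-s["eef_pos"])
q=P[(P[:,2]>55)&(P[:,2]<130)&(abs(P[:,0])<85)&(abs(P[:,1])<70)]
b=q[(q[:,2]>82)]; print(np.percentile(q,[2,50,98],axis=0).round(1)); print(cv2.minAreaRect(b[:,:2].astype(np.float32)))
E
```

```text
time_s: 13.8
eef_pos: [455.6, -119.9, 105.2]
ee_rot: [0.001, 0.883, 0.468, 0.0]
force: [-0.7, 0.3, -0.3]
grip_width: 0.998
grip_force: 0.0
time_s: 14.6
eef_pos: [455.2, -119.1, 104.8]
ee_rot: [0.0, 0.883, 0.469, 0.0]
force: [-0.6, 0.6, 6.1]
grip_width: 0.137
grip_force: 69.2
time_s: 15.0
eef_pos: [455.2, -119.1, 104.7]
ee_rot: [0.0, 0.883, 0.469, 0.0]
force: [-2.4, 0.8, 6.4]
grip_width: 0.137
grip_force: 69.2
time_s: 15.6
eef_pos: [454.9, -119.0, 234.1]
ee_rot: [0.0, 0.883, 0.469, 0.0]
force: [0.3, 1.9, -3.3]
grip_width: 0.137
grip_force: 68.8
row [-206.0, 194.6, 2.2] [0.0, 0.0, -0.078] joints [-0.51, 0.26, 1.76, -0.0, 1.12, 0.09]
[[-66.9 -49.   59.2]
 [-14.1   5.7  94.8]
 [ 68.1  53.7 102.9]]
((1.3438262939453125, 1.6393890380859375), (139.91909790039062, 105.97826385498047), 0.5344440340995789)
```

View pics/scene4.png

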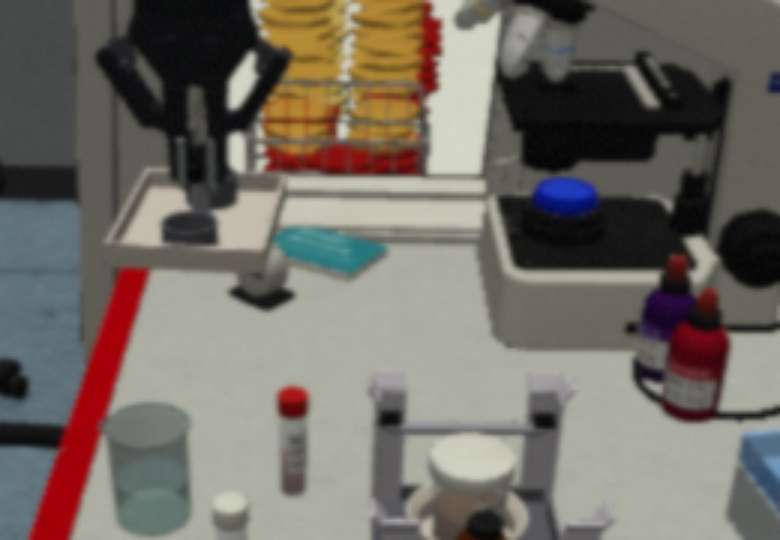

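Tray held level by its handle (195,190 in the crop). Moving over the carrier.

Scaled: 195 mm is 1.95, -190 mm is -1.9, -0.078 rad is -1.56.

```bash
echo '[{"tx":-0.5, "ty":0.47, "wz":-0.4}, {"tx":-1, "ty":0.94, "wz":-0.8}, {"tx":-1.5, "ty":1.42, "wz":-1.2}, {"tx":-1.9, "ty":1.8, "wz":-1.4}, {"tx":-2.07, "ty":1.95, "wz":-1.56}, {"tx":-2.07, "ty":1.95, "wz":-1.56}, {"tx":-2.07, "ty":1.95, "wz":-1.56}, {"tx":-2.07, "ty":1.95, "wz":-1.56}]' | python3 -m handwheel
echo '[{}, {}, {}]' | python3 -m handwheel
python3 - <<'E'
from h import *
go(500,-399.7,205,-29.65)
E
```

```text
time_s: 16.45
eef_pos: [500.1, -399.8, 231.7]
ee_rot: [-0.002, 0.865, 0.502, -0.0]
force: [0.1, -0.1, -1.9]
grip_width: 0.135
grip_force: 69.1
time_s: 16.75
eef_pos: [500.7, -399.0, 234.6]
ee_rot: [-0.0, 0.864, 0.503, 0.0]
force: [0.4, -0.1, -2.3]
grip_width: 0.136
grip_force: 69.1
row [-0.9, -0.3, 29.6] [-0.0, -0.0, 0.001] joints [-0.86, 0.62, 1.21, 0.0, 1.31, -0.34]
```

Lower to just above the posts, then compare tray and posts in the same picture.

```bash
echo '[{"tx":-0.009, "ty":-0.003, "tz":0.1}, {"tx":-0.009, "ty":-0.003, "tz":0.2}, {"tx":-0.009, "ty":-0.003, "tz":0.23}, {"tx":-0.009, "ty":-0.003, "tz":0.23}, {"tx":-0.009, "ty":-0.003, "tz":0.23}]' | python3 -m handwheel
python3 - <<'E'
from h import *
go(500,-399.7,180.7,-29.65)
im,d=cams.capture("scene"); save("scene5.png",cv2.resize(im[130:290,230:380],None,fx=4,fy=3.75,interpolation=cv2.INTER_CUBIC)[:600])
W=cloud("scene",d).reshape(-1,3)+[0,2.7,1]
a=np.radians(-29.65);x=np.array([np.cos(a),np.sin(a)]);y=np.array([-x[1],x[0]])
L=np.c_[(W[:,:2]-[500.6,-398.7])@x,(W[:,:2]-[500.6,-398.7])@y,W[:,2]]
for z0,z1 in((88,103),(104,128)):
    q=L[(abs(L[:,0])<75)&(abs(L[:,1])<95)&(L[:,2]>z0)&(L[:,2]<z1)]
    print(len(q),np.percentile(q,[1,99],axis=0).round(1).tolist(),cv2.minAreaRect(q[:,:2].astype(np.float32)))
E
```

```text
time_s: 17.25
eef_pos: [499.9, -400.5, 211.5]
ee_rot: [0.0, 0.864, 0.503, 0.0]
force: [0.2, 0.3, -2.3]
grip_width: 0.138
grip_force: 69.1
row [0.8, -0.3, 30.8] [0.0, 0.0, 0.001] joints [-0.86, 0.64, 1.24, 0.0, 1.26, -0.34]
252 [[-63.9, -79.1, 88.2], [62.4, 77.9, 100.4]] ((-0.6553535461425781, -0.015655517578125), (126.41822052001953, 159.53289794921875), 0.16883240640163422)
2750 [[-51.6, -69.0, 107.8], [52.1, 66.2, 126.7]] ((0.9041748046875, -0.33467864990234375), (138.77513122558594, 105.26681518554688), 89.97598266601562)
```

View pics/scene5.png

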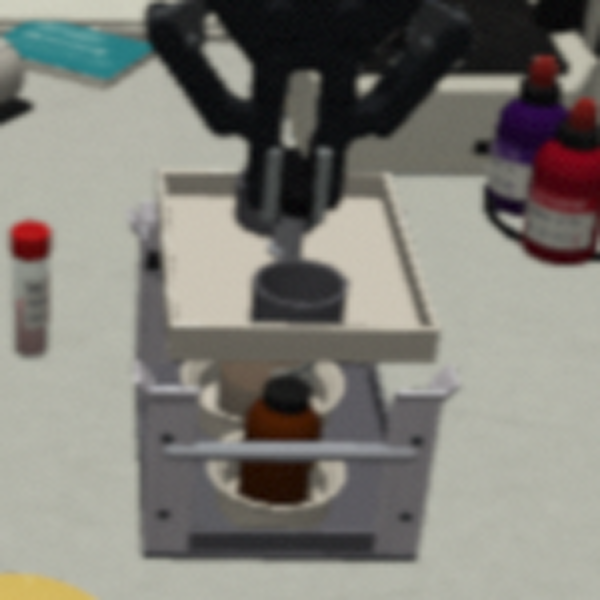

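The tray hovers level and square above the posts, with the bottle and jar upright below. I'll shift it about 1 mm and lower it.

Scaled: 8 mm is 0.08, -0.8 mm is -0.008.

```bash
echo '[{"tx":0.007, "ty":-0.008, "tz":0.08}, {"tx":0.007, "ty":-0.008, "tz":0.14}, {"tx":0.007, "ty":-0.008, "tz":0.19}, {"tx":0.007, "ty":-0.008, "tz":0.23}, {"tx":0.007, "ty":-0.008, "tz":0.26}, {"tx":0.007, "ty":-0.008, "tz":0.26}]' | python3 -m handwheel; echo '[{"tz":0.01}, {"tz":0.02}, {"tz":0.02}]' | python3 -m handwheel
```

```text
time_s: 17.9
eef_pos: [499.4, -399.4, 185.0]
ee_rot: [-0.0, 0.864, 0.503, -0.0]
force: [-1.4, -0.3, -3.3]
grip_width: 0.144
grip_force: 69.1
time_s: 18.2
eef_pos: [499.5, -399.4, 183.5]
ee_rot: [0.0, 0.864, 0.503, -0.0]
force: [0.4, -0.6, -2.0]
grip_width: 0.133
grip_force: 69.1
```

Scaled: 2 mm is 0.02, 1 mm is 0.01.

```bash
echo '[{"tz":0.01}, {"tz":0.02}, {"tz":0.02}, {"tz":0.02}]' | python3 -m handwheel
```

```text
time_s: 18.6
eef_pos: [499.5, -399.5, 181.5]
ee_rot: [0.0, 0.864, 0.503, 0.0]
force: [-1.1, -0.4, -2.5]
grip_width: 0.136
grip_force: 69.1
```

```bash
echo '[{"tz":0.01}, {"tz":0.01}, {"tz":0.02}, {"tz":0.02}]' | python3 -m handwheel
```

```text
time_s: 19.0
eef_pos: [499.6, -399.5, 180.8]
ee_rot: [0.001, 0.864, 0.503, 0.0]
force: [-1.4, 4.0, 7.6]
grip_width: 0.136
grip_force: 70.5
```

Contact came at 180.8, against 180.7 predicted. Release and rise.

Scaled: -90 mm is -0.9, -60 mm is -0.6.

```bash
echo '[{}, {}, {}, {}, {}, {}]' | python3 -m handwheel 0.6
echo '[{"tz":-0.2}, {"tz":-0.6}, {"tz":-0.9}, {"tz":-0.9}, {"tz":-0.9}]' | python3 -m handwheel
python3 - <<'E'
from h import *
go(450.3,-268,260,-29.65)
im,d=cams.capture("scene"); save("scene6.png",cv2.resize(im[110:270,230:380],None,fx=4,fy=3.75,interpolation=cv2.INTER_CUBIC))
W=cloud("scene",d).reshape(-1,3)+[0,2.7,1]
a=np.radians(-29.65);x=np.array([np.cos(a),np.sin(a)]);y=np.array([-x[1],x[0]])
L=np.c_[(W[:,:2]-[500.6,-398.7])@x,(W[:,:2]-[500.6,-398.7])@y,W[:,2]]
q=L[(abs(L[:,0])<40)&(abs(L[:,1])<62)&(L[:,2]>70)&(L[:,2]<86)]; A=np.c_[q[:,:2],np.ones(len(q))]; print(np.linalg.lstsq(A,q[:,2],rcond=None)[0])
for n in (1,-1):
    q=L[(np.hypot(L[:,0],L[:,1]-44*n)<24)&(L[:,2]>96)&(L[:,2]<106)]; print(len(q),cv2.minEnclosingCircle(q[:,:2].astype(np.float32)),np.median(q[:,2]))
E
```

```text
time_s: 19.6
eef_pos: [499.5, -399.5, 179.4]
ee_rot: [-0.0, 0.864, 0.503, 0.0]
force: [-0.0, 0.2, -1.1]
grip_width: 0.598
grip_force: 0.0
time_s: 20.1
eef_pos: [499.5, -399.4, 269.6]
ee_rot: [0.0, 0.864, 0.503, 0.0]
force: [0.6, 1.0, -0.6]
grip_width: 0.6
grip_force: 0.0
row [89.9, -107.7, 9.5] [0.001, 0.0, 0.001] joints [-0.86, 0.59, 1.17, -0.0, 1.38, -0.34]
[-1.21687264e-05 -2.65532651e-03  8.00325054e+01]
80 ((-1.2580643892288208, 43.96009063720703), 20.377031326293945) 99.79807161293664
162 ((-0.050603993237018585, -43.42573165893555), 19.883010864257812) 99.55240763761157
```

View pics/scene6.png

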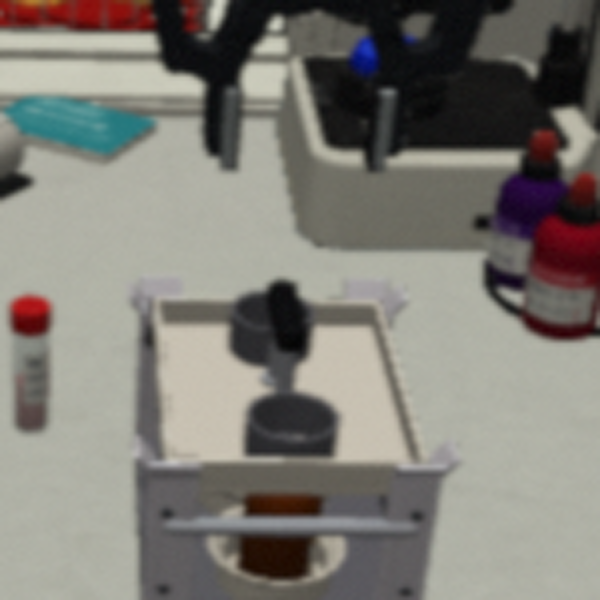

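Tray is seated level: floor slope 0.003, floor at z 80, cups within about 1 mm of nominal. Now the red tube.

Scaled: -107.7 mm is -1.077, 90 mm is 0.9.

```bash
echo '[{"tx":0.9, "ty":-1.077}, {"tx":0.9, "ty":-1.077}, {"tx":0.9, "ty":-1.077}, {"tx":0.9, "ty":-1.077}, {"tx":0.9, "ty":-1.077}, {"tx":0.9, "ty":-1.077}]' | python3 -m handwheel 0.7
python3 - <<'E'
from h import *
go(450.3,-268,121,-29.65)
E
```

```text
time_s: 20.75
eef_pos: [450.5, -268.7, 268.9]
ee_rot: [-0.0, 0.864, 0.503, -0.0]
force: [-0.2, 0.4, 0.7]
grip_width: 0.704
grip_force: 0.0
row [0.5, -0.4, 147.9] [-0.001, -0.0, 0.0] joints [-0.76, 0.34, 1.55, -0.0, 1.25, -0.24]
```

Scaled: 148 mm is 1.48, 140 mm is 1.4.

```bash
echo '[{"tx":0.005, "ty":-0.004, "tz":0.45}, {"tx":0.005, "ty":-0.004, "tz":0.9}, {"tx":0.005, "ty":-0.004, "tz":1.25}, {"tx":0.005, "ty":-0.004, "tz":1.4}, {"tx":0.005, "ty":-0.004, "tz":1.48}, {"tx":0.005, "ty":-0.004, "tz":1.48}, {"tx":0.005, "ty":-0.004, "tz":1.48}]' | python3 -m handwheel
echo '[{}, {}, {}, {}, {}, {}, {}, {}]' | python3 -m handwheel 0.0 25
echo '[{"tz":-0.3}, {"tz":-0.75}, {"tz":-1.2}, {"tz":-1.6}, {"tz":-1.6}, {"tz":-1.6}]' | python3 -m handwheel
python3 - <<'E'
from h import *
go(521.9,-360.3,281,-29.65)
E
```

```text
time_s: 21.45
eef_pos: [450.8, -267.4, 121.1]
ee_rot: [-0.0, 0.864, 0.503, 0.0]
force: [1.3, 2.1, 2.1]
grip_width: 0.699
grip_force: 0.0
time_s: 22.25
eef_pos: [450.3, -267.5, 121.6]
ee_rot: [0.0, 0.864, 0.503, 0.0]
force: [0.2, -0.4, 1.7]
grip_width: 0.224
grip_force: 24.4
time_s: 22.85
eef_pos: [450.1, -267.2, 281.3]
ee_rot: [0.0, 0.864, 0.503, -0.0]
force: [-0.1, 0.2, -0.3]
grip_width: 0.225
grip_force: 24.5
row [-45.4, 108.4, 0.3] [0.0, 0.0, 0.0] joints [-0.76, 0.33, 1.54, -0.0, 1.28, -0.24]
```

The manual's scale: shifts go in units of 100 mm and turns go in units of 0.05 rad. Converting my numbers, -40 mm is -0.4, 108.4 mm is 1.084.

```bash
echo '[{"tx":-0.2, "ty":0.48}, {"tx":-0.4, "ty":0.95}, {"tx":-0.454, "ty":1.084}, {"tx":-0.454, "ty":1.084}, {"tx":-0.454, "ty":1.084}, {"tx":-0.454, "ty":1.084}]' | python3 -m handwheel
python3 - <<'E'
from h import *
go(521.9,-360.3,201.6,-29.65)
im,d=cams.capture("scene"); save("scene7.png",cv2.resize(im[90:250,230:380],None,fx=4,fy=3.75,interpolation=cv2.INTER_CUBIC))
W=cloud("scene",d).reshape(-1,3)+[0,2.7,1]
q=W[(np.hypot(W[:,0]-521.9,W[:,1]+360.3)<20)&(W[:,2]>162)&(W[:,2]<205)]
for z in (165,180,195): 
    r=q[abs(q[:,2]-z)<8]; print(z,len(r),np.percentile(r,[2,98],axis=0).mean(0).round(1))
print(q[:,2].min())
E
```

```text
time_s: 23.45
eef_pos: [521.6, -359.6, 280.9]
ee_rot: [-0.001, 0.864, 0.503, -0.0]
force: [0.1, -0.0, -0.5]
grip_width: 0.224
grip_force: 24.6
row [-0.5, 0.7, 79.3] [-0.002, -0.0, 0.001] joints [-0.79, 0.57, 1.17, 0.0, 1.4, -0.27]
165 61 [ 519.3 -360.9  167.4]
180 88 [ 519.1 -361.6  180. ]
195 94 [ 520.1 -361.6  195.2]
162.06071981858543
```

View pics/scene7.png

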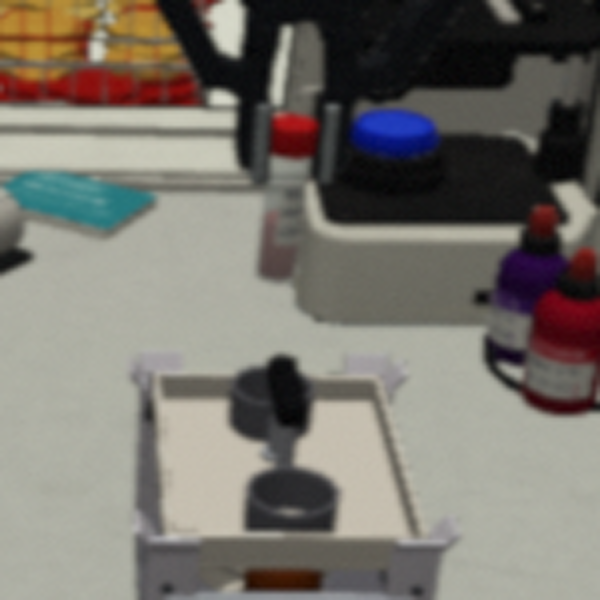

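The red tube hangs nearly upright between the fingers (290,200), and the tray cups are at (270,400) and (290,500). Lowering it into the far cup.

Scaled: 75 mm is 0.75, 72 mm is 0.72.

```bash
echo '[{"tx":-0.003, "ty":0.005, "tz":0.25}, {"tx":-0.003, "ty":0.005, "tz":0.45}, {"tx":-0.003, "ty":0.005, "tz":0.6}, {"tx":-0.003, "ty":0.005, "tz":0.68}, {"tx":-0.003, "ty":0.005, "tz":0.72}, {"tx":-0.003, "ty":0.005, "tz":0.75}, {"tx":-0.003, "ty":0.005, "tz":0.75}, {"tx":-0.003, "ty":0.005, "tz":0.75}]' | python3 -m handwheel
echo '[{"tz":0.015}, {"tz":0.02}, {"tz":0.02}]' | python3 -m handwheel
```

```text
time_s: 24.3
eef_pos: [522.5, -361.0, 207.1]
ee_rot: [0.0, 0.864, 0.503, 0.0]
force: [-0.3, 0.0, -0.4]
grip_width: 0.223
grip_force: 24.6
time_s: 24.6
eef_pos: [522.4, -360.9, 204.4]
ee_rot: [-0.0, 0.864, 0.503, 0.0]
force: [-0.1, -0.3, 0.2]
grip_width: 0.226
grip_force: 24.6
```

```bash
echo '[{"tz":0.01}, {"tz":0.02}, {"tz":0.025}, {"tz":0.025}]' | python3 -m handwheel
```

```text
time_s: 25.0
eef_pos: [522.3, -360.9, 201.8]
ee_rot: [-0.0, 0.864, 0.503, -0.0]
force: [0.6, -0.7, -0.5]
grip_width: 0.228
grip_force: 24.6
```

Scaled: 0.7 mm is 0.007.

```bash
echo '[{"tz":0.007}, {"tz":0.007}, {"tz":0.007}]' | python3 -m handwheel
echo '[{"tz":0.007}, {"tz":0.007}, {"tz":0.007}, {"tz":0.007}, {"tz":0.007}]' | python3 -m handwheel 0.65
echo '[{"tz":-0.2}, {"tz":-0.5}, {"tz":-0.8}, {"tz":-0.8}, {"tz":-0.8}]' | python3 -m handwheel
python3 - <<'E'
from h import *
go(363.2,-354.7,281,-29.65)
im,d=cams.capture("scene"); save("scene8.png",cv2.resize(im[110:270,200:350],None,fx=4,fy=3.75,interpolation=cv2.INTER_CUBIC))
W=cloud("scene",d).reshape(-1,3)+[0,2.7,1]
q=W[(np.hypot(W[:,0]-363,W[:,1]+355)<20)&(W[:,2]>68)&(W[:,2]<80)]; print("tube2",cv2.minEnclosingCircle(q[:,:2].astype(np.float32)))
q=W[(np.hypot(W[:,0]-522,W[:,1]+360)<30)&(W[:,2]>146)&(W[:,2]<162)]; print("tube1",len(q),cv2.minEnclosingCircle(q[:,:2].astype(np.float32)),q[:,2].max())
E
```

```text
time_s: 25.3
eef_pos: [522.4, -361.0, 201.5]
ee_rot: [0.0, 0.864, 0.503, 0.0]
force: [-0.6, 1.4, 3.1]
grip_width: 0.224
grip_force: 24.8
time_s: 25.8
eef_pos: [522.3, -360.9, 200.5]
ee_rot: [-0.0, 0.864, 0.503, -0.0]
force: [0.1, -0.6, -0.3]
grip_width: 0.647
grip_force: 0.0
time_s: 26.3
eef_pos: [522.3, -360.9, 280.7]
ee_rot: [0.0, 0.864, 0.503, 0.0]
force: [0.1, -1.0, -0.9]
grip_width: 0.647
grip_force: 0.0
row [-73.3, -141.4, -0.4] [0.001, 0.0, 0.001] joints [-0.79, 0.58, 1.17, 0.0, 1.4, -0.27]
tube2 ((362.78326416015625, -354.89361572265625), 11.275679588317871)
tube1 104 ((522.119873046875, -360.20147705078125), 11.115208625793457) 156.55118102182928
```

View pics/scene8.png

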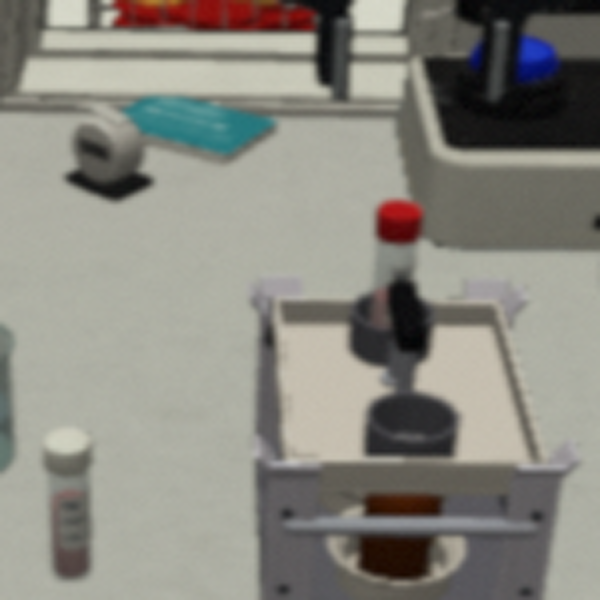

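The red tube stands upright in the far cup (398,270), and the white tube is untouched at (70,500). Going to the white tube.

```bash
echo '[{"tx":-0.733, "ty":-1.414}, {"tx":-0.733, "ty":-1.414}, {"tx":-0.733, "ty":-1.414}, {"tx":-0.733, "ty":-1.414}, {"tx":-0.733, "ty":-1.414}, {"tx":-0.733, "ty":-1.414}, {"tx":-0.733, "ty":-1.414}]' | python3 -m handwheel 0.7
python3 - <<'E'
from h import *
go(363.2,-354.8,121.5,-29.65)
E
```

```text
time_s: 27.05
eef_pos: [364.3, -354.8, 280.1]
ee_rot: [-0.0, 0.864, 0.503, 0.0]
force: [-0.2, -0.1, -0.3]
grip_width: 0.698
grip_force: 0.0
row [-0.6, -0.9, 158.6] [-0.0, -0.0, 0.002] joints [-1.0, 0.3, 1.58, 0.0, 1.26, -0.49]
```

Scaled: 158 mm is 1.58, 150 mm is 1.5.

```bash
echo '[{"tx":-0.005, "ty":-0.007, "tz":0.45}, {"tx":-0.005, "ty":-0.007, "tz":0.9}, {"tx":-0.005, "ty":-0.007, "tz":1.3}, {"tx":-0.005, "ty":-0.007, "tz":1.5}, {"tx":-0.005, "ty":-0.007, "tz":1.58}, {"tx":-0.005, "ty":-0.007, "tz":1.58}, {"tx":-0.005, "ty":-0.007, "tz":1.58}]' | python3 -m handwheel
echo '[{}, {}, {}, {}, {}, {}, {}, {}]' | python3 -m handwheel 0.0 25
echo '[{"tz":-0.3}, {"tz":-0.75}, {"tz":-1.2}, {"tz":-1.6}, {"tz":-1.6}, {"tz":-1.6}]' | python3 -m handwheel
python3 - <<'E'
from h import *
go(478.3,-436.7,281,-29.65)
E
```

```text
time_s: 27.75
eef_pos: [363.0, -355.2, 123.5]
ee_rot: [0.001, 0.864, 0.503, 0.0]
force: [0.6, -0.4, 0.4]
grip_width: 0.702
grip_force: 0.0
time_s: 28.55
eef_pos: [362.5, -355.2, 123.2]
ee_rot: [0.001, 0.864, 0.503, 0.0]
force: [-0.9, 0.9, 5.8]
grip_width: 0.224
grip_force: 24.5
time_s: 29.15
eef_pos: [362.3, -354.7, 282.6]
ee_rot: [0.0, 0.864, 0.503, 0.0]
force: [0.1, 0.4, -0.8]
grip_width: 0.229
grip_force: 24.5
row [-13.9, 141.4, 1.7] [0.001, 0.0, 0.0] joints [-1.01, 0.29, 1.58, 0.0, 1.27, -0.49]
```

Scaled: 141.4 mm is 1.414, 130 mm is 1.3.

```bash
echo '[{"tx":-0.05, "ty":0.47}, {"tx":-0.09, "ty":0.94}, {"tx":-0.13, "ty":1.3}, {"tx":-0.14, "ty":1.414}, {"tx":-0.14, "ty":1.414}, {"tx":-0.14, "ty":1.414}, {"tx":-0.14, "ty":1.414}]' | python3 -m handwheel
python3 - <<'E'
from h import *
go(478.3,-436.7,203.2,-29.65)
E
```

```text
time_s: 29.85
eef_pos: [477.7, -436.4, 282.2]
ee_rot: [-0.001, 0.864, 0.503, -0.0]
force: [0.6, -0.3, -0.1]
grip_width: 0.221
grip_force: 24.6
row [0.0, 0.7, 79.0] [-0.001, -0.0, 0.0] joints [-0.92, 0.6, 1.12, -0.0, 1.42, -0.4]
```

```bash
echo '[{"ty":0.005, "tz":0.25}, {"ty":0.005, "tz":0.45}, {"ty":0.005, "tz":0.6}, {"ty":0.005, "tz":0.68}, {"ty":0.005, "tz":0.72}, {"ty":0.005, "tz":0.75}, {"ty":0.005, "tz":0.75}, {"ty":0.005, "tz":0.75}]' | python3 -m handwheel
echo '[{"tz":0.015}, {"tz":0.02}, {"tz":0.02}, {"tz":0.02}]' | python3 -m handwheel
```

```text
time_s: 30.65
eef_pos: [478.9, -437.3, 208.2]
ee_rot: [0.001, 0.864, 0.503, 0.0]
force: [0.5, 0.4, -1.0]
grip_width: 0.223
grip_force: 24.6
time_s: 31.05
eef_pos: [478.8, -437.1, 205.6]
ee_rot: [0.0, 0.864, 0.503, -0.0]
force: [-0.2, 0.1, 0.2]
grip_width: 0.228
grip_force: 24.6
```

Scaled: 2.5 mm is 0.025, 2 mm is 0.02.

```bash
echo '[{"tz":0.01}, {"tz":0.02}, {"tz":0.025}, {"tz":0.025}, {"tz":0.025}]' | python3 -m handwheel
```

```text
time_s: 31.55
eef_pos: [478.8, -437.2, 203.3]
ee_rot: [0.0, 0.864, 0.503, 0.0]
force: [-0.2, 0.1, 2.4]
grip_width: 0.222
grip_force: 24.8
```

Contact. Release, rise clear, check.

Scaled: 0.3 mm is 0.003.

```bash
echo '[{"tz":0.003}, {"tz":0.003}, {"tz":0.003}, {"tz":0.003}, {"tz":0.003}]' | python3 -m handwheel 0.65
echo '[{"tz":-0.2}, {"tz":-0.5}, {"tz":-1}, {"tz":-1.3}, {"tz":-1.3}, {"tz":-1.3}, {"tz":-1.3}]' | python3 -m handwheel
python3 - <<'E'
from h import *
print(readout.sense()["eef_pos"])
im,d=cams.capture("scene"); save("scene9.png",cv2.resize(im[110:270,200:350],None,fx=4,fy=3.75,interpolation=cv2.INTER_CUBIC))
W=cloud("scene",d).reshape(-1,3)+[0,2.7,1]
for c in((521.9,-360.3),(478.3,-436.7)):
    q=W[(np.hypot(W[:,0]-c[0],W[:,1]-c[1])<30)&(W[:,2]>144)&(W[:,2]<165)]; print(len(q),cv2.minEnclosingCircle(q[:,:2].astype(np.float32)),q[:,2].max())
E
```

```text
time_s: 32.05
eef_pos: [478.8, -437.1, 202.7]
ee_rot: [-0.0, 0.864, 0.503, 0.0]
force: [0.3, -0.3, -0.2]
grip_width: 0.65
grip_force: 0.0
time_s: 32.75
eef_pos: [478.6, -437.0, 331.1]
ee_rot: [-0.001, 0.864, 0.503, -0.0]
force: [0.1, -0.8, -0.5]
grip_width: 0.65
grip_force: 0.0
[ 478.62053073 -436.96577384  331.13089597]
110 ((520.9234619140625, -359.4765930175781), 10.715811729431152) 156.7972270241874
150 ((479.2095947265625, -436.3385314941406), 10.763406753540039) 156.72742128332004
```

View pics/scene9.png

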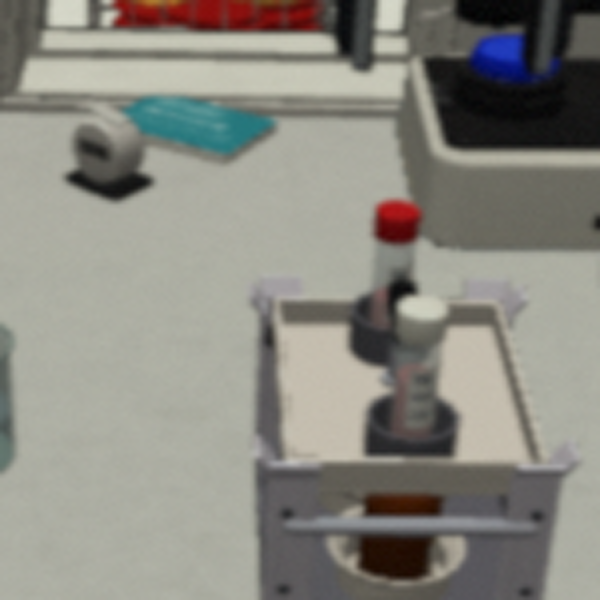

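Both tubes stand upright in the cups (398,250 and 418,370), centred within about 1.5 mm with tops at 156.7. The tray is level and the beaker is still in place. Handing in.

```bash
python3 -c "
from rig import order
print(order.finish_job())"
```

```text
the job is handed in; nothing more can be done
None
```

The carrier is packed and handed in at about 33 s: jar and dropper bottle in their sockets, tray level on the ledges, one tube upright in each cup, and the beaker left alone; the hand-in returned no verdict.

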